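Lock a jewellery T-bar stand into the display rail

TASK

Mount the loose T-bar jewellery stand in the slotted display rail: drop its foot into the free part of the slot until its round flange sits flat on the rail, then twist it a quarter turn clockwise (seen from above) so the foot locks under the lips and its bar stands square across the rail, parallel to the bar of the stand already mounted there. Let go of it, and leave the other things on the table where they are.

Things in the scene. Friction and masses are not known exactly. Their poses are not given: they have to be found in the camera images.
- stand: Loose T-bar jewellery stand, 0.25 kg, upright on the table: steel lock foot, flange and stem with a wooden bar. Origin at the centre of the foot's underside, z up, x along bar and foot (a half turn is the same). Heights in mm: foot 0-12 (72 long in x, 32 wide), neck dia 26 12-21, flange dia 60 21-27, stem dia 14 27-44, bar 44-62 (130 long in x, 16 wide).
- stand_bar (a point): Centre of the stand's bar, 53 mm above the stand's origin: can be gripped across (16 mm wide, 18 high) or pushed near an end.
- stand_foot (a point): Centre of the lock foot, 6 mm above the stand's origin. Two diagonally opposite corners (+x -y and -x +y) are cut back, so in the rail the foot turns clockwise from lengthwise to crosswise, with a stop at about 95 degrees; anticlockwise it jams at about 45. There the stand turns and slides along the slot against light friction, with 3 mm of vertical play.
- rail: Fixed rail, 340 long (its y) x 100 wide (x) x 30 mm high, wood with two aluminium lips 6 mm thick on top and between them a slot 41 mm wide along y. Under the lips a channel 75 wide, 18 high. Slot and channel run from y = -150 to +150 mm, ends closed. Origin: centre of the underside, z up. The seated stand's flange rests on the lips, its origin 9 mm and bar centre 62 mm above the table.
- rail_free (a point): Middle of the free part of the slot, on its centre line at the level of the rail's top face (rail y = -45 mm, 30 mm above the table); axes as the rail's. A lengthwise foot fits with its centre up to 65 mm from here towards -y and up to 75 mm towards the mounted stand (+y).
- rail_mounted (a point): Bar centre of a second, identical stand, already fixed in the rail at rail y = +105 mm, its bar across the rail, 62 mm above the table.
- ring_cone: Wooden cone for rings on a round base, 60 mm across, 75 high; a loose bystander, to be left alone. Origin at the centre of its underside.
- cup: Paper-white cup, 72 mm across, 85 high; a loose bystander, to be left alone. Origin at the centre of its underside.
- jar: Glass jar with metal lid, 72 mm across, 100 high; a loose bystander, to be left alone. Origin at the centre of its underside.
- bottle: Green bottle with a red cap, 72 mm across, 220 high; a loose bystander, to be left alone. Origin at the centre of its underside.
- bowl: Light wooden bowl, 140 mm across, 45 high; a loose bystander, to be left alone. Origin at the centre of its underside.
- grinder: Dark wooden grinder, 46 mm across, 100 high; a loose bystander, to be left alone. Origin at the centre of its underside.
Mind the look-alikes: they are no part of the job. Leave any purple look-alike of the stand alone.

How it is judged:
On the way:
1. the stand's foot is down in the free part of the slot, still lengthwise, its flange on the rail (z of stand in the frame of rail_free between -0.027 and -0.0175 m and x of stand in the frame of rail_free between -0.008 and 0.008 m and y of stand in the frame of rail_free between -0.075 and 0.09 m and angle between stand's own z axis and vertical below 0.1 rad and angle between the x axis of stand and the y axis of rail, either way round below 0.45 rad), for 0.1 s.
At the end, for the whole second after the job is handed in: The stand is at rest, upright within about 6 degrees, its foot in the free part of the slot (origin 17.5 to 27 mm below the rail's top, within 8 mm of the slot's centre line), and its bar is square across the rail within 15 degrees (z of stand in the frame of rail_free between -0.027 and -0.0175 m and x of stand in the frame of rail_free between -0.008 and 0.008 m and y of stand in the frame of rail_free between -0.075 and 0.09 m and angle between stand's own z axis and vertical below 0.1 rad and angle between the x axis of stand and the x axis of rail, either way round below 0.26 rad and linear speed of stand below 0.02 m/s and angular speed of stand below 0.2 rad/s); the robot touches nothing.
It fails at once if a bystander (ring cone, cup, jar, bottle, bowl, grinder) is moved by more than 40 mm (distance of any of ring_cone, cup, jar, bottle, bowl, grinder from where it was at the start of the episode above 0.04 m).
It fails at once if a bystander is tipped over (angle between any of ring_cone, cup, jar, bottle, bowl, grinder's own z axis and vertical above 0.5 rad).
It also fails if it takes over 58 s, if anything falls off the work surface, if the arm or the gripper's body presses on something with over 40 N, if the wrist force passes 120 N, or if a joint passes its speed limit or range.

ROBOT

A 6-joint arm with a two-finger parallel gripper is mounted at the origin on the work surface. World frame = base frame: x ahead of the robot, y to its left, z up, the work surface at z = 0. Lengths are in m, angles in rad, forces in N, time in s.
With the tool pointing down it reaches from about 0.275 to 0.75 m from the base axis. Payload 10.2 kg.
Tool frame: the origin (TCP) lies between the finger pads; the fingertips stand 8 mm ahead of it and the grasp point (between the pads) lies 11 mm behind it; z points along the fingers, y is the line along which they close (so a half turn about z gives the same grasp; the last joint's range is limited). The gripper opens to 85 mm and grips with 20 to 120 N. Pads are 22 mm wide; open, the fingers measure 114 mm over their backs; the gripper's body (76 mm by 85 mm) begins 54 mm behind the grasp point. The pads swing forward as they close: fully open they stand 13 mm farther back than shut.
Start: joints at [0.885, 0.313, 1.498, -0, 1.331, -0.223], TCP at [0.234, 0.47, 0.239] pointing down, gripper open.
Joint ranges: [-2.94, 2.94], [-0.97, 2.17], [0.19, 2.56], [-1.23, 4.37], [0.02, 3.11], [-2.88, 2.88]. Speed limits (rad/s): [2.39, 2.39, 3.01, 3.14, 3.14, 3.14].

INTERFACE

Orientations are given as a 3x3 rotation matrix whose columns are the frame's x, y, z axes.
In Python, from plant import telemetry, cams, workorder, boxes_of gives the robot as it stands.
- The arm moves only by the tool send_rows, never from a script. Its argument "motion" is a list of rows, each a list of 3 entries, a list of its own where there are three numbers: the gripper's target within -1 to 1 (fully open at 1, half-way at 0, shut at -1), then the shift along the tool's x, y, z in mm, then the turn, a rotation vector about the tool's x, y, z in rad. A call has 1 to 5 rows; each row is the pose to reach, as a shift and turn from the pose commanded when the call began, along the tool's axes at that moment; what a row does not reach only later rows make up. A row lasts 1/8 s, in which the tool goes at most 62.5 mm and 10.7 degrees, less where a joint would pass 70% of its speed; a pose out of reach is approached as far as the arm can. A call with a gripper value outside its range is refused whole. The fingers move at their own pace and stop on an object; the grip force is fixed at half the most. Time passes only in rows, so rows that repeat a pose let the fingers close. It gives the time, the measured TCP pose, the force, the opening and the grip force at its end, in the units of the state.
- telemetry.get_obs(): the state, without advancing time (a new reading comes with each control period).
- cams.get_image(name): name is "side" or "top"; returns a dict with "pixels" (384x512x3 uint8, blue, green, red), "camera_matrix" (3x3 intrinsics, pixels), "D" ([k1, k2, p1, p2, k3] as OpenCV has them; the pictures are not rectified), "T" (4x4, takes a point from camera to world coordinates). Camera axes: x right, y up, looking along -z (the intrinsics and any distortion apply to the point x, -y, -z); pixel columns grow to the right and rows downward; lengths in m; the calibration is good to about 2 mm. A picture is of the moment at which its call begins. There is no depth.
- workorder.finish_job(): hands the job in; it is judged then, once.
Trained networks look in a picture, given as the dict that the camera call returned (one of the last four; its "shot" number tells which), for a name from the list of things; names that differ only in an ending like _2 or _b are one class to them, and where a whole thing is asked for, a point or a joint stands for the part that bears it (a point fixed in the world has none). Each returns a list of dicts, best first, with "score" (0 to 1); they miss things now and then, are a little off and sometimes report something else, mostly with a low value. They report only what shows in the picture. A call takes as long as a camera call. They do not tell look-alikes from the thing itself.
- boxes_of(picture, target): "bbox" ([centre column, centre row, width, height] in pixels, round what is visible of it).
The state is a dict: "t": time; "joint_positions": joint angles; "joint_velocities": joint speeds; "joint_efforts": joint torques, N m; "tool_pos": TCP position; "ee_rot": TCP orientation; "contact_force": force on the tool from outside, world axes, zero at the start; "moment": the same for the moment, N m; "opening": opening from 0.0 (shut) to 1.0 (fully open); "grasp_force": force on a finger pad.
Only numpy, scipy, OpenCV 4.12 (cv2) and the standard library are available. Lean on these libraries where they do the work, as an engineer would, in place of code of your own. Each camera call takes 0.05 s, during which the arm holds its last target. There are 200 camera calls.

## Working session

There is one attempt and no reset: what is moved stays moved. The work goes in short steps, Python scripts to look and compute and a tool call to move; the robot and the scene stay as the last step left them, time stands still between calls to the robot, and variables do not carry over. Pictures are saved under pics/ and viewed, at most 10 in all, crops included, and the job is handed in when it is done.

Besides the shell and the picture viewer there is one more tool, called as a command line: name --argument value ..., lists and objects as JSON in quotes. send_rows: Moves the arm, as the interface text tells. Its arguments: {"type":"object","properties":{"motion":{"type":"array"}},"required":["motion"]}

```bash
mkdir -p pics
cat > h.py <<'E'
import numpy as np, cv2
from plant import telemetry, cams, workorder, boxes_of
def pix2world(im,uv,z):
    K=np.array(im["camera_matrix"],float);D=np.array(im["D"],float);T=np.array(im["T"])
    p=cv2.undistortPoints(np.array(uv,float).reshape(-1,1,2),K,D).reshape(-1,2)
    d=np.c_[p[:,0],-p[:,1],-np.ones(len(p))]@T[:3,:3].T
    o=T[:3,3]; return o+d*((z-o[2])/d[:,2:])
def w2pix(im,P):
    T=np.linalg.inv(np.array(im["T"]));P=np.atleast_2d(P)
    q=P@T[:3,:3].T+T[:3,3]; q=q*[1,-1,-1]
    return cv2.projectPoints(q,np.zeros(3),np.zeros(3),np.array(im["camera_matrix"],float),np.array(im["D"],float))[0].reshape(-1,2)
E
python3 - <<'E'
from h import *
ims={n:cams.get_image(n) for n in("side","top")}
for n,im in ims.items():
    cv2.imwrite(f"pics/{n}0.png",im["pixels"])
    print(n,np.round(im["T"],3).tolist())
    for t in("stand","rail","ring_cone","cup","jar","bottle","bowl","grinder"):
        print(t,[(np.round(b["bbox"]).tolist(),round(b["score"],2)) for b in boxes_of(im,t)][:3])
o=telemetry.get_obs();print(o["t"],o["tool_pos"],np.round(o["ee_rot"],3).tolist())
E
```

```text
side [[0.838, 0.38, -0.391, -0.063], [-0.545, 0.598, -0.587, -0.958], [0.011, 0.706, 0.708, 1.248], [0.0, 0.0, 0.0, 1.0]]
stand [([350.0, 218.0, 23.0, 27.0], 0.85), ([371.0, 256.0, 40.0, 17.0], 0.72)]
rail [([249.0, 188.0, 80.0, 58.0], 0.83)]
ring_cone [([249.0, 188.0, 78.0, 59.0], 0.57), ([288.0, 266.0, 15.0, 19.0], 0.51)]
cup [([226.0, 227.0, 24.0, 31.0], 0.62)]
jar [([185.0, 180.0, 22.0, 29.0], 0.94)]
bottle [([344.0, 292.0, 28.0, 55.0], 0.93)]
bowl [([205.0, 134.0, 31.0, 22.0], 0.7)]
grinder [([319.0, 190.0, 14.0, 26.0], 0.73)]
top [[0.022, 0.979, -0.204, 0.329], [-1.0, 0.022, -0.004, 0.026], [0.0, 0.204, 0.979, 1.312], [0.0, 0.0, 0.0, 1.0]]
stand [([329.0, 133.0, 16.0, 36.0], 0.79), ([338.0, 181.0, 33.0, 30.0], 0.76), ([384.0, 148.0, 29.0, 32.0], 0.59)]
rail [([228.0, 196.0, 109.0, 50.0], 0.9)]
ring_cone [([341.0, 225.0, 22.0, 17.0], 0.78)]
cup [([279.0, 252.0, 20.0, 18.0], 0.57), ([230.0, 197.0, 105.0, 50.0], 0.15)]
jar [([180.0, 253.0, 26.0, 24.0], 0.8)]
bottle [([419.0, 208.0, 49.0, 32.0], 0.79), ([340.0, 182.0, 32.0, 26.0], 0.67)]
bowl []
grinder [([288.0, 136.0, 11.0, 23.0], 0.76), ([229.0, 199.0, 104.0, 53.0], 0.33)]
0.9 [0.23440467 0.46977541 0.23930522] [[-0.895, 0.446, 0.0], [0.446, 0.895, -0.0], [-0.0, 0.0, -1.0]]
```

Run:
```python
import cv2
a=cv2.imread("pics/top0.png");b=cv2.imread("pics/side0.png")
cv2.imwrite("pics/c1.png",cv2.resize(a[100:280,160:440],None,fx=2.85,fy=2.85,interpolation=2))
cv2.imwrite("pics/c2.png",cv2.resize(b[120:320,160:420],None,fx=3,fy=3,interpolation=2))
```

```text
(no output)
```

View pics/c1.png

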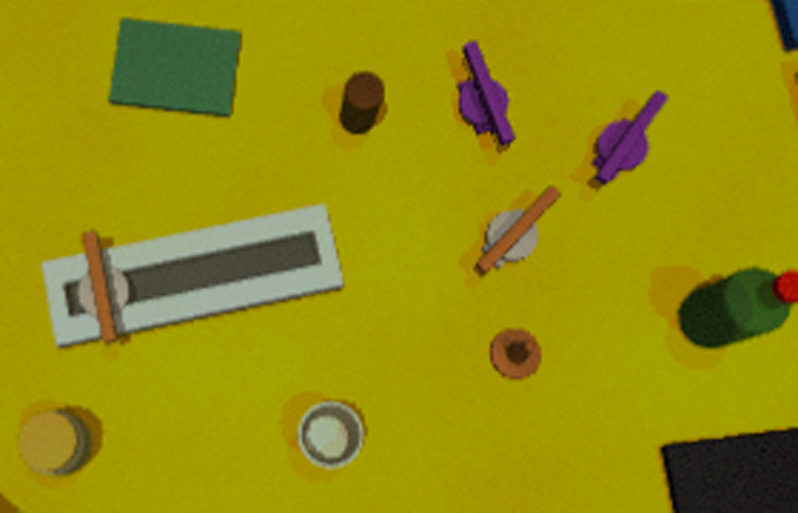

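View pics/c2.png

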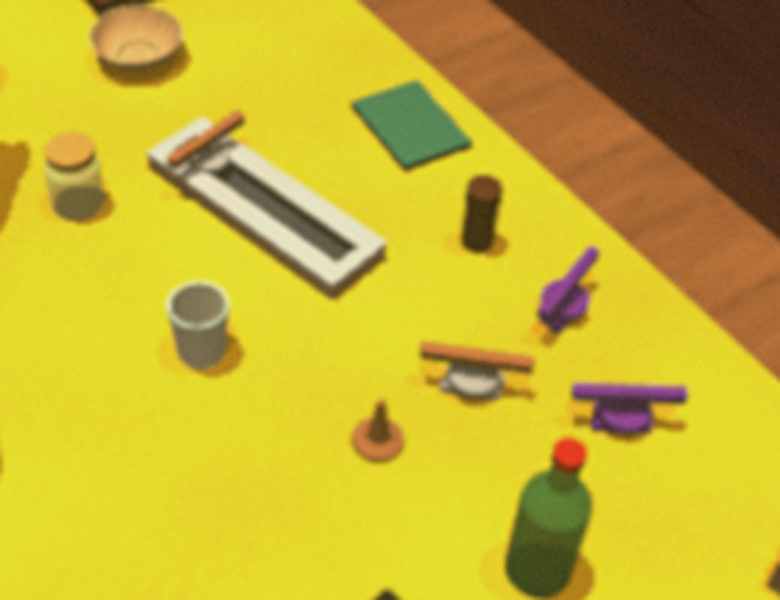

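The top crop shows four T-bar shapes. Two are purple, at (488,95) and (630,135). The mounted stand is at (102,285) in the rail. The loose stand, grey foot with a wooden bar, is at (517,230), which is full-image pixel (341,181), and it is my choice. The side crop agrees: its wooden bar is at (475,357).

```bash
cat >> h.py <<'E'
def rect(im,box,lo,hi,z):
    x0,y0,x1,y1=box; S=8
    c=cv2.resize(im["pixels"][y0:y1,x0:x1],None,fx=S,fy=S,interpolation=cv2.INTER_CUBIC)
    m=cv2.inRange(cv2.cvtColor(c,cv2.COLOR_BGR2HSV),np.array(lo),np.array(hi))
    cs,_=cv2.findContours(m,cv2.RETR_EXTERNAL,cv2.CHAIN_APPROX_NONE)
    k=max(cs,key=cv2.contourArea).reshape(-1,2)
    uv=(k+.5)/S-.5+[x0,y0]
    W=pix2world(im,uv,z)[:,:2]
    (c,s,a)=cv2.minAreaRect((W*1000).astype(np.float32))
    a=a if s[0]>s[1] else a+90
    return np.round(c,1),np.round(sorted(s),1),round((a+90)%180-90,1)
E
cat > m.py <<'E'
from h import *
a=cams.get_image("top");b=cams.get_image("side")
BR=((0,90,60),(17,255,255));WH=((0,0,105),(179,90,255))
print("bar top",rect(a,(318,160,362,202),*BR,.062)); print("bar side",rect(b,(295,228,342,248),*BR,.062))
print("mnt top",rect(a,(180,175,215,225),*BR,.071)); print("mnt side",rect(b,(205,150,248,178),*BR,.071))
print("rail top",rect(a,(165,165,290,228),*WH,.03)); print("rail side",rect(b,(200,150,298,222),*WH,.03))
h=cv2.cvtColor(a["pixels"],cv2.COLOR_BGR2HSV)
for n,(u,v) in dict(bar=(341,181),rail=(270,180),railL=(180,205),slot=(240,195),tab=(300,240)).items(): print(n,h[v,u])
E
python3 m.py
```

```text
bar top (array([ 631.4, -264.8]), array([ 18.1, 130.2]), -42.1)
bar side (array([ 630.1, -272.7]), array([ 21.5, 124.8]), -43.1)
mnt top (array([552.7, 209.9]), array([ 18.5, 127.6]), 13.1)
mnt side (array([551.6, 203.3]), array([ 26.8, 132.4]), 12.2)
rail top (array([585.7,  73.5]), array([102.1, 268.1]), -76.7)
rail side (array([578., 105.]), array([106.5, 346.1]), -76.7)
bar [ 14 193 156]
rail [ 55  26 177]
railL [ 57  26 178]
slot [26 55 74]
tab [ 28 255 165]
```

send_rows --motion '[[1, [-683, -481, 0], [0, 0, 0.27]], [1, [-683, -481, 0], [0, 0, 0.27]], [1, [-683, -481, 0], [0, 0, 0.27]], [1, [-683, -481, 0], [0, 0, 0.27]], [1, [-683, -481, 0], [0, 0, 0.27]]]'

```text
t: 1.62
tool_pos: [0.3834, 0.1929, 0.2396]
ee_rot: [[-0.743, 0.669, 0.001], [0.669, 0.743, 0.0], [-0.0, 0.001, -1.0]]
contact_force: [1.9, 0.7, 1.0]
opening: 1.001
grasp_force: 0.0
```

```bash
cat > go.py <<'E'
import sys
from h import *
# args: x y z(mm) yaw_y(deg): print tool-frame shift/turn
x,y,z,w=map(float,sys.argv[1:])
o=telemetry.get_obs();R=np.array(o["ee_rot"]);p=np.array(o["tool_pos"])*1000
a=np.deg2rad(w);Y=np.array([np.cos(a),np.sin(a),0]);Z=np.array([0,0,-1.]);T=np.c_[np.cross(Y,Z),Y,Z]
print("t",o["t"],"pos",p.round(1),"yaw",np.rad2deg(np.arctan2(R[1,1],R[0,1])).round(1),"F",np.round(o["contact_force"],1),"open",o["opening"],"q",np.round(o["joint_positions"],2))
print("shift",(R.T@(np.array([x,y,z])-p)).round(1),"turn",cv2.Rodrigues(R.T@T)[0].ravel().round(3))
E
python3 go.py 631 -266 140 48
```

```text
t 1.625 pos [383.4 192.9 239.6] yaw 48.0 F [1.9 0.7 1. ] open 1.0005505513337745 q [ 0.19  0.1   1.76  0.    1.28 -0.65]
shift [-491.  -175.6   99.7] turn [0.001 0.    0.   ]
```

send_rows --motion '[[1, [-491, -176, 60], [0, 0, 0]], [1, [-491, -176, 60], [0, 0, 0]], [1, [-491, -176, 60], [0, 0, 0]], [1, [-491, -176, 60], [0, 0, 0]], [1, [-491, -176, 60], [0, 0, 0]]]'

```text
t: 2.25
tool_pos: [0.5306, -0.0807, 0.2035]
ee_rot: [[-0.743, 0.669, 0.0], [0.669, 0.743, -0.0], [-0.0, 0.0, -1.0]]
contact_force: [0.6, 1.5, -0.4]
opening: 1.001
grasp_force: 0.0
```

```bash
python3 go.py 631 -266 130 48
```

```text
t 2.25 pos [530.6 -80.7 203.5] yaw 48.0 F [ 0.6  1.5 -0.4] open 1.0010217585507435 q [-0.37  0.37  1.52  0.    1.26 -1.21]
shift [-198.6  -70.5   73.5] turn [ 0.  0. -0.]
```

send_rows --motion '[[1, [-186, -66, 73], [0, 0, 0]], [1, [-186, -66, 73], [0, 0, 0]], [1, [-186, -66, 73], [0, 0, 0]], [1, [-186, -66, 73], [0, 0, 0]], [1, [-186, -66, 73], [0, 0, 0]]]'

```text
t: 2.88
tool_pos: [0.6237, -0.2531, 0.1292]
ee_rot: [[-0.742, 0.67, -0.002], [0.67, 0.742, 0.001], [0.002, -0.0, -1.0]]
contact_force: [-0.1, 1.0, -0.2]
opening: 1.004
grasp_force: 0.0
```

```bash
python3 go.py 631 -267 44 48
python3 - <<'E'
from h import *
b=cams.get_image("side");a=cams.get_image("top")
cv2.imwrite("pics/d.png",np.hstack([cv2.resize(x,(400,400),interpolation=2) for x in (b["pixels"][200:280,280:360],a["pixels"][140:220,300:380])]))
E
```

```text
t 2.875 pos [ 623.7 -253.1  129.2] yaw 47.9 F [-0.1  1.  -0.2] open 1.003590351450468 q [-0.56  0.73  1.13 -0.    1.28 -1.4 ]
shift [-14.9  -5.4  85.1] turn [-0.    -0.002 -0.001]
```

View pics/d.png

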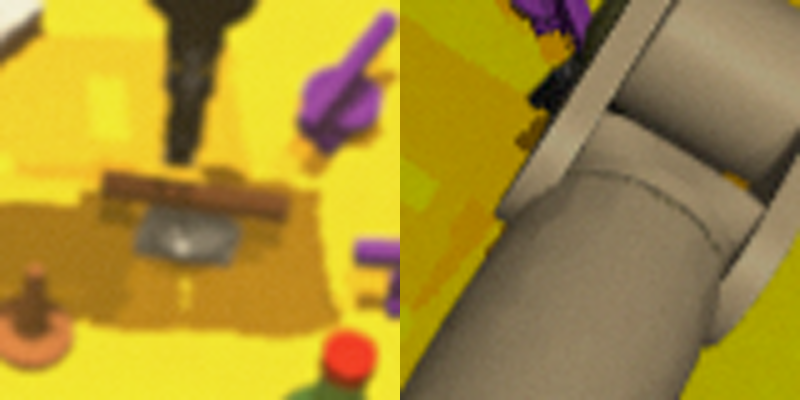

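The crop shows the gripper above the bar's centre (side view, bar at about (195,195) in the crop), with clear space around it. I'll descend and grip.

send_rows --motion '[[1, [-15, -5, 40], [0, 0, 0]], [1, [-15, -5, 86], [0, 0, 0]], [1, [-15, -5, 86], [0, 0, 0]], [1, [-15, -5, 86], [0, 0, 0]], [-1, [-15, -5, 86], [0, 0, 0]]]'

```text
t: 3.6
tool_pos: [0.6327, -0.2661, 0.0474]
ee_rot: [[-0.744, 0.669, 0.003], [0.669, 0.744, -0.002], [-0.004, 0.001, -1.0]]
contact_force: [-0.2, -0.6, -0.0]
opening: 0.816
grasp_force: 0.0
```

send_rows --motion '[[-1, [0, 0, 0], [0, 0, 0]], [-1, [0, 0, 0], [0, 0, 0]], [-1, [0, 0, 0], [0, 0, 0]], [-1, [0, 0, 0], [0, 0, 0]], [-1, [0, 0, 0], [0, 0, 0]]]'

```text
t: 4.22
tool_pos: [0.6319, -0.266, 0.045]
ee_rot: [[-0.743, 0.669, 0.001], [0.669, 0.743, -0.0], [-0.001, 0.0, -1.0]]
contact_force: [0.4, -0.6, 3.9]
opening: 0.169
grasp_force: 59.1
```

send_rows --motion '[[-1, [0, 0, -40], [0, 0, 0]], [-1, [0, 0, -90], [0, 0, 0]], [-1, [0, 0, -90], [0, 0, 0]]]'

```text
t: 4.6
tool_pos: [0.6331, -0.2666, 0.1385]
ee_rot: [[-0.743, 0.669, 0.006], [0.669, 0.743, -0.004], [-0.007, 0.001, -1.0]]
contact_force: [-0.7, -0.3, -3.1]
opening: 0.174
grasp_force: 59.0
```

```bash
python3 go.py 588 62 135 13.3
```

```text
t 4.6 pos [ 633.1 -266.6  138.5] yaw 48.0 F [-0.7 -0.3 -3.1] open 0.17407077034792887 q [-0.57  0.75  1.07  0.    1.31 -1.41]
shift [253.3 214.1   2.1] turn [0.003 0.006 0.606]
```

send_rows --motion '[[-1, [48, 41, 0], [0, 0, 0.12]], [-1, [96, 82, 0], [0, 0, 0.24]], [-1, [144, 123, 0], [0, 0, 0.36]], [-1, [192, 164, 0], [0, 0, 0.48]], [-1, [253, 214, 0], [0, 0, 0.606]]]'

```text
t: 5.22
tool_pos: [0.5884, 0.0458, 0.1329]
ee_rot: [[-0.226, 0.974, -0.003], [0.974, 0.226, 0.0], [0.001, -0.003, -1.0]]
contact_force: [0.4, 0.8, -2.8]
opening: 0.174
grasp_force: 58.9
```

send_rows --motion '[[-1, [0, 0, 0], [0, 0, 0]], [-1, [0, 0, 0], [0, 0, 0]], [-1, [0, 0, 0], [0, 0, 0]]]'

```text
t: 5.6
tool_pos: [0.5897, 0.0425, 0.1339]
ee_rot: [[-0.229, 0.973, -0.001], [0.973, 0.229, -0.0], [0.0, -0.001, -1.0]]
contact_force: [0.2, 0.6, -2.4]
opening: 0.179
grasp_force: 59.0
```

```bash
python3 go.py 588 62 90 13.3
python3 - <<'E'
from h import *
b=cams.get_image("side");a=cams.get_image("top")
cv2.imwrite("pics/s1.png",b["pixels"]);cv2.imwrite("pics/t1.png",a["pixels"])
cv2.imwrite("pics/e.png",np.hstack([cv2.resize(x,(400,400),interpolation=2) for x in (b["pixels"][130:230,200:300],a["pixels"][140:250,180:290])]))
E
```

```text
t 5.6 pos [589.7  42.5 133.9] yaw 13.2 F [ 0.2  0.6 -2.4] open 0.17904756605813363 q [-0.13  0.55  1.43 -0.    1.16 -0.36]
shift [19.4  2.9 43.9] turn [-0.001 -0.    -0.001]
```

View pics/e.png

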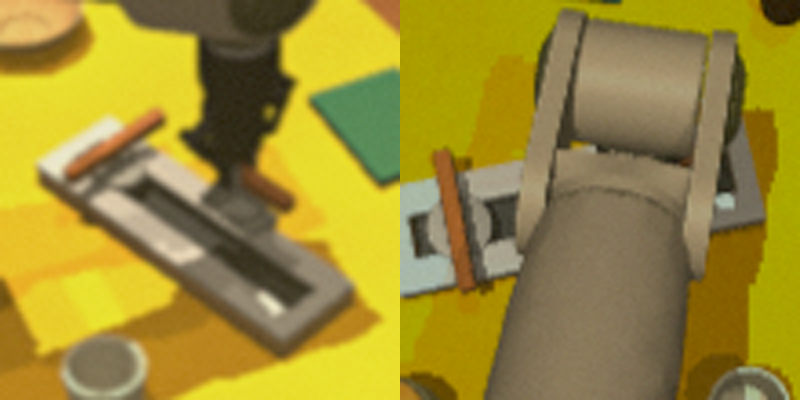

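send_rows --motion '[[-1, [19, 3, 20], [0, 0, 0]], [-1, [19, 3, 44], [0, 0, 0]], [-1, [19, 3, 44], [0, 0, 0]], [-1, [19, 3, 44], [0, 0, 0]]]'

```text
t: 6.2
tool_pos: [0.5888, 0.0624, 0.0915]
ee_rot: [[-0.229, 0.973, 0.001], [0.973, 0.229, -0.0], [-0.0, 0.001, -1.0]]
contact_force: [0.1, -0.2, -1.9]
opening: 0.172
grasp_force: 58.9
```

```bash
python3 go.py 588 62.2 52 13.3
python3 - <<'E'
from h import *
b=cams.get_image("side")
cv2.imwrite("pics/f.png",cv2.resize(b["pixels"][150:220,215:300],None,fx=8,fy=8,interpolation=2))
E
```

```text
t 6.2 pos [588.8  62.4  91.5] yaw 13.2 F [ 0.1 -0.2 -1.9] open 0.1717098119425154 q [-0.09  0.6   1.46  0.    1.07 -0.32]
shift [ 0.  -0.9 39.5] turn [ 0.001  0.    -0.001]
```

View pics/f.png

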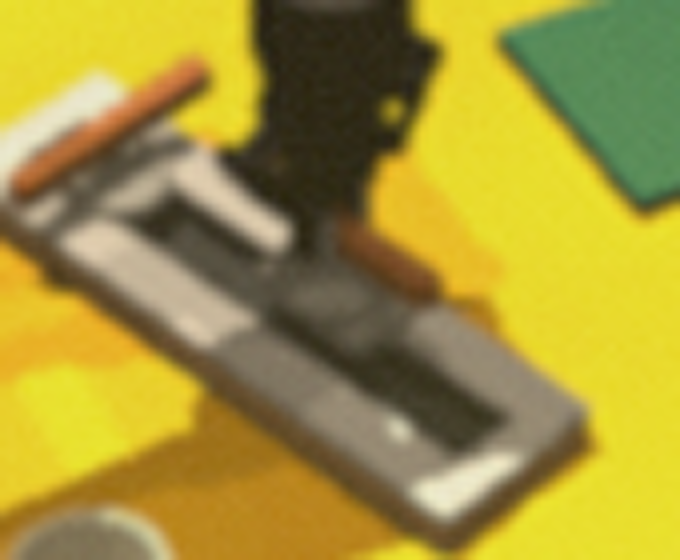

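The crop shows the foot and flange (330,310) over the slot's centre line, lengthwise. I'll lower it gently.

send_rows --motion '[[-1, [0, -1, 8], [0, 0, 0]], [-1, [0, -1, 14], [0, 0, 0]], [-1, [0, -1, 20], [0, 0, 0]], [-1, [0, -1, 24], [0, 0, 0]], [-1, [0, -1, 24], [0, 0, 0]]]'

```text
t: 6.88
tool_pos: [0.5871, 0.0627, 0.0662]
ee_rot: [[-0.23, 0.973, -0.001], [0.973, 0.23, 0.0], [0.0, -0.001, -1.0]]
contact_force: [0.7, 0.0, -1.4]
opening: 0.174
grasp_force: 59.0
```

send_rows --motion '[[-1, [0, 0, 4], [0, 0, 0]], [-1, [0, 0, 8], [0, 0, 0]], [-1, [0, 0, 11], [0, 0, 0]], [-1, [0, 0, 11], [0, 0, 0]], [-1, [0, 0, 11], [0, 0, 0]]]'

```text
t: 7.5
tool_pos: [0.5873, 0.0627, 0.0557]
ee_rot: [[-0.23, 0.973, 0.0], [0.973, 0.23, 0.0], [-0.0, 0.0, -1.0]]
contact_force: [-0.1, -0.4, -2.3]
opening: 0.173
grasp_force: 59.0
```

send_rows --motion '[[-1, [0, 0, 1], [0, 0, 0]], [-1, [0, 0, 2], [0, 0, 0]], [-1, [0, 0, 2], [0, 0, 0]], [-1, [0, 0, 2], [0, 0, 0]]]'

```text
t: 8.0
tool_pos: [0.5875, 0.0627, 0.0539]
ee_rot: [[-0.23, 0.973, 0.001], [0.973, 0.23, -0.0], [-0.0, 0.001, -1.0]]
contact_force: [-1.2, 0.2, 3.0]
opening: 0.173
grasp_force: 59.7
```

send_rows --motion '[[-1, [0, 0, -1], [0, 0, 0.15]], [-1, [0, 0, -1], [0, 0, 0.3]], [-1, [0, 0, -1], [0, 0, 0.45]], [-1, [0, 0, -1], [0, 0, 0.6]], [-1, [0, 0, -1], [0, 0, 0.6]]]'

```text
t: 8.62
tool_pos: [0.5871, 0.0627, 0.0543]
ee_rot: [[0.358, 0.934, -0.001], [0.934, -0.358, 0.0], [-0.0, -0.001, -1.0]]
contact_force: [-0.1, -0.5, -1.0]
opening: 0.178
grasp_force: 59.0
```

Run:
```python
from h import *
o=telemetry.get_obs();print(o["moment"],o["contact_force"])
b=cams.get_image("side");a=cams.get_image("top")
cv2.imwrite("pics/g.png",np.hstack([cv2.resize(b["pixels"][150:220,215:300],(500,412),interpolation=2),cv2.resize(a["pixels"][165:230,200:260],(300,412),interpolation=2)]))
```

```text
[ 0.00576104  0.03253957 -0.03980939] [-0.09498556 -0.46049839 -1.03489809]
```

View pics/g.png

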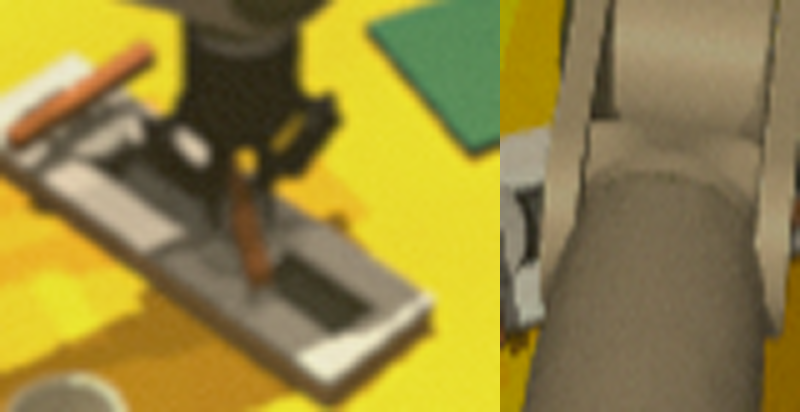

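The stand turns freely, with its bar at about (250,230) in the crop and the flange still on the rail. I'll continue the twist.

send_rows --motion '[[-1, [0, 0, 0], [0, 0, 0.14]], [-1, [0, 0, 0], [0, 0, 0.28]], [-1, [0, 0, 0], [0, 0, 0.42]], [-1, [0, 0, 0], [0, 0, 0.5]], [-1, [0, 0, 0], [0, 0, 0.5]]]'

```text
t: 9.35
tool_pos: [0.5882, 0.0628, 0.055]
ee_rot: [[0.762, 0.648, 0.003], [0.648, -0.762, 0.0], [0.002, 0.001, -1.0]]
contact_force: [5.0, 1.2, -0.3]
opening: 0.175
grasp_force: 59.1
```

send_rows --motion '[[-1, [1.4, 0.7, 0], [0, 0, 0]], [-1, [1.4, 0.7, 0], [0, 0, 0.1]], [-1, [1.4, 0.7, 0], [0, 0, 0.2]], [-1, [1.4, 0.7, 0], [0, 0, 0.2]]]'

```text
t: 9.85
tool_pos: [0.5883, 0.0631, 0.0543]
ee_rot: [[0.875, 0.484, -0.002], [0.484, -0.875, -0.0], [-0.001, -0.001, -1.0]]
contact_force: [0.7, -0.7, -2.9]
opening: 0.177
grasp_force: 59.0
```

send_rows --motion '[[-1, [0, 0, 0], [0, 0, 0.1]], [-1, [0, 0, 0], [0, 0, 0.2]], [-1, [0, 0, 0], [0, 0, 0.28]], [-1, [0, 0, 0], [0, 0, 0.28]], [-1, [0, 0, 0], [0, 0, 0.28]]]'

```text
t: 10.48
tool_pos: [0.5892, 0.0631, 0.0548]
ee_rot: [[0.975, 0.224, 0.001], [0.224, -0.975, 0.0], [0.001, 0.0, -1.0]]
contact_force: [4.8, 0.3, -2.5]
opening: 0.176
grasp_force: 59.0
```

```bash
python3 go.py 588 62.2 53.9 -76.7; python3 -c "
from h import *
print(telemetry.get_obs()['moment'])"
```

```text
t 10.475 pos [589.2  63.1  54.8] yaw -77.1 F [ 4.8  0.3 -2.5] open 0.17592150452284025 q [-0.09  0.65  1.49  0.    1.    1.25]
shift [-1.4  0.6  0.9] turn [ 0.    -0.001 -0.006]
[ 0.17481336 -1.00754783  0.05764366]
```

send_rows --motion '[[-1, [1, 0, 0.5], [0, 0, 0]], [-1, [1, 0, 1], [0, 0, 0]], [1, [1, 0, 1], [0, 0, 0]], [1, [1, 0, 1], [0, 0, 0]], [1, [1, 0, 1], [0, 0, 0]]]'

```text
t: 11.1
tool_pos: [0.5896, 0.0633, 0.0534]
ee_rot: [[0.975, 0.221, -0.001], [0.221, -0.975, 0.0], [-0.001, -0.0, -1.0]]
contact_force: [0.5, -0.2, 0.6]
opening: 0.804
grasp_force: 0.0
```

send_rows --motion '[[1, [0, 0, 0], [0, 0, 0]], [1, [0, 0, -15], [0, 0, 0]], [1, [0, 0, -60], [0, 0, 0]], [1, [0, 0, -115], [0, 0, 0]], [1, [0, 0, -160], [0, 0, 0]]]'

```text
t: 11.72
tool_pos: [0.5898, 0.0633, 0.2171]
ee_rot: [[0.975, 0.221, 0.003], [0.221, -0.975, -0.0], [0.002, 0.001, -1.0]]
contact_force: [0.1, -0.5, -0.5]
opening: 0.997
grasp_force: 0.0
```

send_rows --motion '[[1, [-60, 0, 0], [0, 0, 0]], [1, [-120, 0, 0], [0, 0, 0]], [1, [-180, 0, 0], [0, 0, 0]], [1, [-230, 0, 0], [0, 0, 0]], [1, [-230, 0, 0], [0, 0, 0]]]'

```text
t: 12.35
tool_pos: [0.3635, 0.0123, 0.2147]
ee_rot: [[0.976, 0.22, 0.002], [0.22, -0.976, -0.001], [0.002, 0.001, -1.0]]
contact_force: [0.2, 0.0, -0.4]
opening: 0.999
grasp_force: 0.0
```

Run:
```python
from h import *
b=cams.get_image("side");a=cams.get_image("top")
BR=((0,90,60),(17,255,255))
print("new top",rect(a,(222,168,258,222),*BR,.071))
cv2.imwrite("pics/k.png",np.hstack([cv2.resize(b["pixels"][130:230,200:300],(400,400),interpolation=2),cv2.resize(a["pixels"][140:250,180:290],(400,400),interpolation=2)]))
```

```text
new top (array([585.8,  63.3]), array([ 18.9, 127.9]), 12.5)
```

View pics/k.png

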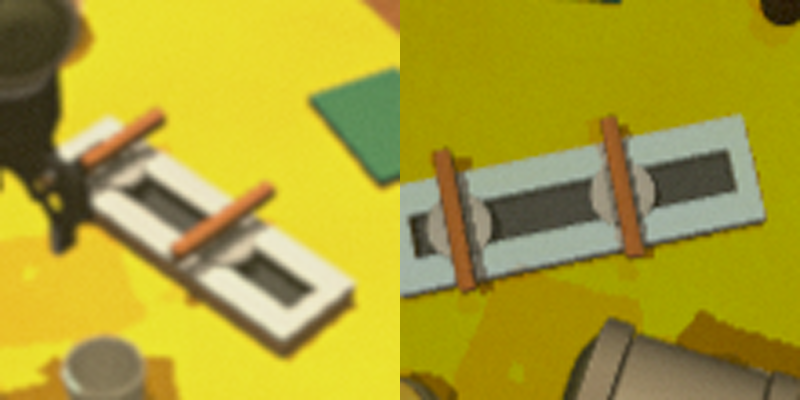

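Both bars stand parallel across the rail: the mounted one at (457,220) and the new one at (623,187) in the top crop. The new bar measures 12.5° against the mounted bar's 13.1°, and its flange sits flat. The gripper is clear.

```bash
python3 -c "
from h import *
print(workorder.finish_job())"
```

```text
the job is handed in; nothing more can be done
None
```

The stand is seated in the free part of the slot and locked with its bar parallel to the mounted one (12.5° against 13.1°), the gripper is clear, and the job is handed in; no verdict came back.

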